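Slide the flight battery into its charging dock and start the charge

TASK

Push the tall black drone battery across the bench into the grey charging dock until it stands squarely and fully home against the dock's face. Push it only with the fingertips, low down near its base, so that it slides upright and never tips; do not lift it, pull it by its handle or push it high up. Then press the green start button once the battery is home (not before), let the button come back up, and leave everything else on the bench where it is.

Things in the scene. Friction and masses are not known exactly. Their poses are not given: they have to be found in the camera images.
- battery: Upright black drone battery box, about 0.9 kg: 70 mm deep (its x), 110 mm wide (its y), 140 mm tall, yellow band round its base, thin grey handle on top (to 165 mm). Origin: centre of its underside, z up. Its +x side (copper plate) looks roughly to the dock and goes in first; -x is the side to push. Starts 240 to 300 mm from the dock's face, up to 25 mm off its centre line, up to 14 degrees askew.
- battery_push (a point): Middle of the battery's -x side at the height of the yellow band (20 mm above the bench, 35 mm behind its origin; the band spans 10 to 30 mm): where to push. The shell is smooth (friction about 0.3), the foot rubber: sliding it takes 6 to 13 N; pushed higher than about 50 mm it tips over.
- dock: Charging dock fixed to the bench: a grey block 75 mm deep, 190 mm wide, 70 mm high, with two orange rails in front. It has no floor: the battery slides on the bench. Origin: on the bench, middle of the face that the battery must meet; x points into the block (the push direction), y across the bay, z up. Fully home, the battery's origin is at x = -35 mm, y = 0 here, axes parallel.
- bay_mouth (a point): Middle of the bay's mouth on the bench, 90 mm before the dock's face, axes as the dock's. The orange rails, 22 mm high, are about 172 mm apart at the mouth and close in to 126 mm (8 mm spare each side of the battery) 50 mm from the face; from there to the face they run straight, 130 mm apart inside. A battery that is home reaches 20 mm out beyond the straight part.
- start_top (a point): Centre of the top of the round green start button (36 mm across), which faces up, on a white control box 80 x 80 x 32 mm fixed to the bench. The box and a blue meter of the same size stand in two places, on either side of the dock, and may be exchanged.
- start (a joint): Travel of the green button: 0 up, 0.006 m fully down; a spring lifts it again; fully down takes 5 N.
- motor: Loose drone motor, a dark cylinder 48 mm across, 48 mm tall; leave alone. Origin: centre of its underside.
- screwdriver: Loose screwdriver lying on the bench; leave alone. Origin under its middle.
- tape: Loose roll of blue tape, 72 mm across, 24 mm tall; leave alone. Origin: centre of its underside.
- bin: Loose red open parts bin, 110 x 150 x 60 mm; leave alone. Origin: centre of its underside.
- bottle: Loose small blue bottle, 36 mm across, 85 mm tall; leave alone. Origin: centre of its underside.
Things that resemble listed ones, but are neither listed nor needed, are in the scene too. Leave any blue or turquoise look-alike of the battery alone. Of the things shaped like the part that bears start_top, the white one is meant.

How it is judged:
By the outcome, as a careful person would: the job done as asked, in the order asked, and still so for the second after the job is handed in, with the robot touching nothing.
It also fails if it takes over 70 s, if anything falls off the work surface, if the arm or the gripper's body presses on something with over 40 N, if the wrist force passes 120 N, or if a joint passes its speed limit or range.

ROBOT

A 6-joint arm with a two-finger parallel gripper is mounted at the origin on the work surface. World frame = base frame: x ahead of the robot, y to its left, z up, the work surface at z = 0. Lengths are in m, angles in rad, forces in N, time in s.
With the tool pointing down it reaches from about 0.325 to 0.775 m from the base axis. Payload 5.5 kg.
Tool frame: the origin (TCP) lies on the centre line of the jaws, within the pads' length; the fingertips stand 22 mm ahead of it and the grasp point (between the pads) lies 3 mm ahead of it (ctrl.tip_reach is the distance from the TCP to the fingertips, in m); z points along the fingers, y is the direction in which the jaws open and shut (so a half turn about z gives the same grasp; the last joint's range is limited). The gripper opens to 85 mm and grips with 20 to 120 N. Pads are 22 mm wide; open, the fingers measure 114 mm over their backs; the gripper's body (76 mm by 85 mm) begins 54 mm behind the grasp point. The pads swing forward as they close: fully open they stand 13 mm farther back than shut.
Start: joints at [-1.219, 0.091, 1.231, -0, 1.82, -0.057], TCP at [0.239, -0.551, 0.253] pointing down, gripper open.
Joint ranges: [-2.87, 2.87], [-0.86, 2.18], [0.17, 2.46], [-1.51, 4.65], [0.06, 2.69], [-2.65, 2.65]. Speed limits (rad/s): [2.57, 2.57, 3.01, 3.14, 3.14, 3.14].

INTERFACE

Orientations are given as a rotation vector (axis times angle).
In Python, from rig import ctrl, grab_frame gives the robot as it stands. The module is installed in compiled form; this text tells all that it offers.
- The arm moves only by the tool carry_out, never from a script. Its argument "rows" is a list of rows, each a list of 3 entries, a list of its own where there are three numbers: the finger opening in m, from 0 to 0.0854, then the shift along the world's x, y, z in m, then the turn, a rotation vector about the world's x, y, z in degrees. In form: [[jaw, [dx, dy, dz], [wx, wy, wz]], ...]. A call has 1 to 20 rows; each row is the pose to reach, as a shift and turn from the pose commanded when the call began; what a row does not reach only later rows make up. A row lasts 1/10 s, in which the tool goes at most 50 mm and 8.59 degrees, less where a joint would pass 70% of its speed; a pose out of reach is approached as far as the arm can. A call with a gripper value outside its range is refused whole. The fingers move at their own pace and stop on an object; the grip force is fixed at half the most. Time passes only in rows, so rows that repeat a pose let the fingers close. It gives the time, the measured TCP pose, the force and the opening at its end, in the units of the state.
- ctrl.get_obs(): the state, without advancing time (a new reading comes with each control period).
- grab_frame(name): name is "side" or "top"; returns a dict with "frame" (384x512x3 uint8, red, green, blue), "camera_matrix" (3x3 intrinsics, pixels), "extrinsics" (4x4, takes a point from camera to world coordinates). Camera axes: x right, y down, z forward; pixel columns grow to the right and rows downward; lengths in m; the calibration is good to about 2 mm. A picture is of the moment at which its call begins. There is no depth.
- ctrl.job_done(): hands the job in, once; it reports no verdict.
The state is a dict: "clock": time; "q": joint angles; "joint_velocities": joint speeds; "joint_efforts": joint torques, N m; "position": TCP position; "ee_rot": TCP orientation; "force": force on the tool from outside, world axes, zero at the start; "moment": the same for the moment, N m; "opening": finger opening in m.
Only numpy, scipy, OpenCV 4.12 (cv2) and the standard library are available. Lean on these libraries where they do the work, as an engineer would, in place of code of your own. Each camera call takes 0.05 s, during which the arm holds its last target.

## Working session

There is one attempt and no reset: what is moved stays moved. The work goes in short steps, Python scripts to look and compute and a tool call to move; the robot and the scene stay as the last step left them, time stands still between calls to the robot, and variables do not carry over. Pictures are saved under pics/ and viewed, and the job is handed in when it is done.

Besides the shell and the picture viewer there is one more tool, called after ">>>" as name([rows], argument=value, ...), one row to a line, values as JSON. carry_out: Moves the arm, as the interface text tells. Its arguments: {"type":"object","properties":{"rows":{"type":"array","items":{"type":"array"}}},"required":["rows"]}

```bash
mkdir -p pics
cat > h.py <<'E'
import numpy as np,cv2
from rig import ctrl,grab_frame
def snap(n,tag):
    f=grab_frame(n); cv2.imwrite(f'pics/{tag}.png',f['frame'][:,:,::-1]); np.savez(f'pics/{tag}.npz',**f); return f
def ray(f,u,v,z):
    K=f['camera_matrix'];T=f['extrinsics']
    d=T[:3,:3]@np.linalg.solve(K,[u,v,1.]);o=T[:3,3]
    return o+d*(z-o[2])/d[2]
def proj(f,p):
    T=np.linalg.inv(f['extrinsics']);c=T[:3,:3]@np.asarray(p)+T[:3,3];q=f['camera_matrix']@c;return q[:2]/q[2]
E
python3 - <<'E'
from h import *
for n in('top','side'):
    f=snap(n,n+'0');print(f['extrinsics'].round(3),f['camera_matrix'].round(1))
o=ctrl.get_obs();print(o)
print(ctrl.tip_reach)
E
```

```text
[[ 1.500e-02 -9.840e-01  1.760e-01  3.340e-01]
 [-1.000e+00 -1.500e-02  1.000e-03 -2.700e-02]
 [ 1.000e-03 -1.760e-01 -9.840e-01  1.165e+00]
 [ 0.000e+00  0.000e+00  0.000e+00  1.000e+00]] [[394.    0.  258.3]
 [  0.  394.  193.4]
 [  0.    0.    1. ]]
[[-0.978 -0.11   0.177  0.369]
 [-0.208  0.562 -0.8    0.761]
 [-0.011 -0.82  -0.573  0.64 ]
 [ 0.     0.     0.     1.   ]] [[353.7   0.  257.1]
 [  0.  353.7 193.6]
 [  0.    0.    1. ]]
{'clock': 0.1, 'q': array([-1.21870220e+00,  9.18139752e-02,  1.23180699e+00,  2.04090002e-05,
        1.81978785e+00, -5.66838656e-02]), 'joint_velocities': array([ 0.00107473,  0.00150667, -0.00426426, -0.00134551, -0.00124808,
       -0.00130842]), 'joint_efforts': array([ 2.86953124e-03, -4.60218859e+01, -4.19219077e+01,  4.29548109e-06,
        1.06857889e-02,  7.34766854e-05]), 'position': array([ 0.23843063, -0.55035348,  0.25222224]), 'ee_rot': array([-3.07443750e+00, -6.37288140e-01,  3.88885426e-04]), 'force': array([ 0.36104491,  0.07951982, -0.06754155]), 'moment': array([0.01228355, 0.01083991, 0.00277883]), 'opening': 0.08512148027926039}
0.022
```

View pics/top0.png

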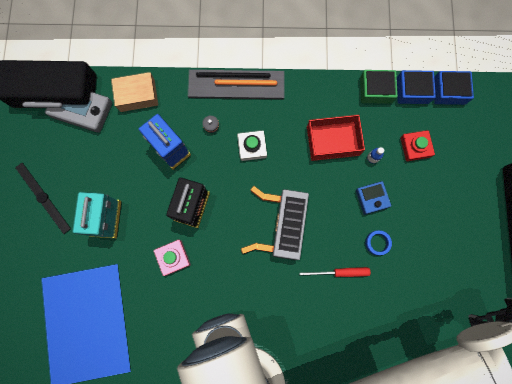

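View pics/side0.png

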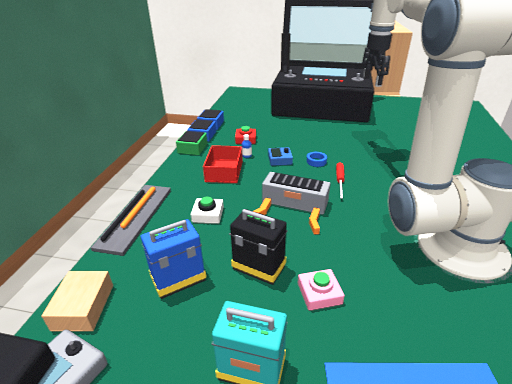

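The top view shows the black battery at (187,203), the dock block at (290,225) with its mouth to the left (world +y), and the white start box at (252,145). In the side view the battery is at (258,245) and the blue and turquoise look-alikes stand near it. I'll zoom in next.

Run:
```python
import cv2
a=cv2.imread('pics/top0.png')[120:280,140:320];cv2.imwrite('pics/topz.png',cv2.resize(a,None,fx=4,fy=4,interpolation=cv2.INTER_CUBIC)[:600])
a=cv2.imread('pics/side0.png')[165:300,180:340];cv2.imwrite('pics/sidez.png',cv2.resize(a,None,fx=4.4,fy=4.4,interpolation=cv2.INTER_CUBIC)[:600])
```

```text
(no output)
```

View pics/topz.png

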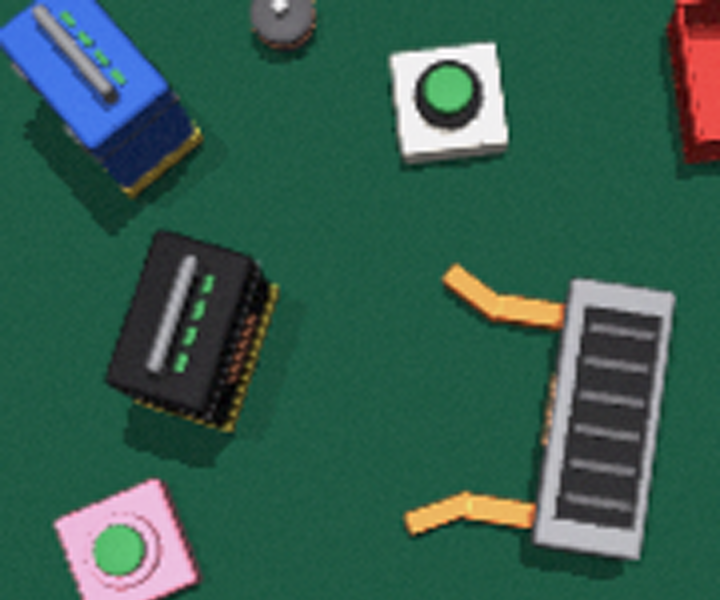

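View pics/sidez.png

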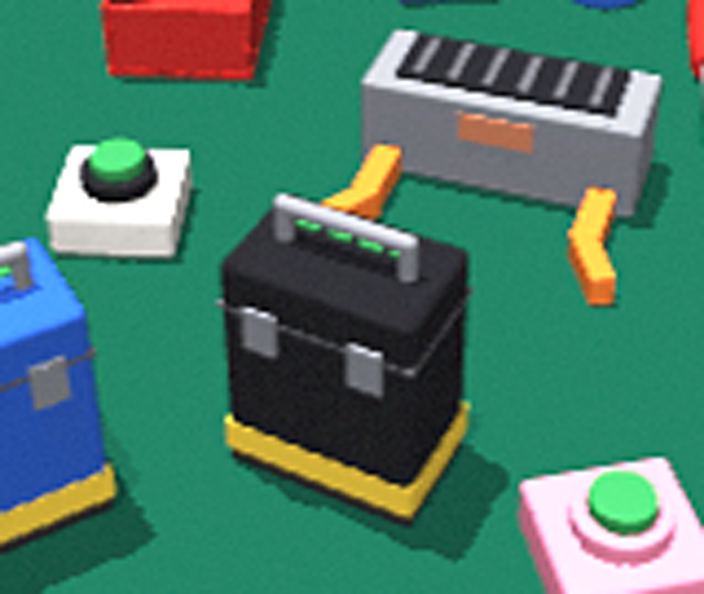

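```bash
cat > m.py <<'E'
from h import *
def Z(u,v):return u/4+140-.375,v/4+120-.375
def quad(f,pts,z):
    P=np.array([ray(f,*Z(*p),z) for p in pts])[:,:2]
    for i in range(4): print(P[i].round(4),'edge',np.linalg.norm(P[(i+1)%4]-P[i]).round(4),'ang',np.degrees(np.arctan2(*(P[(i+1)%4]-P[i])[::-1])).round(1))
    print('c',P.mean(0).round(4));return P
E
python3 - <<'E'
from m import *
f=dict(np.load('pics/top0.npz'))
print('dock');quad(f,[(572,280),(675,293),(638,558),(535,543)],.07)
print('batt');quad(f,[(157,231),(262,262),(212,415),(107,381)],.14)
# band bottom right corners z=.01..03
for p in [(278,287),(230,432)]: print('band',ray(f,*Z(*p),.03)[:2].round(4))
print('wbox');quad(f,[(390,57),(494,43),(509,146),(404,160)],.032)
for hh in(.03,.04,.05): print('btn top',hh,ray(f,*Z(447,89),hh).round(4))
s=dict(np.load('pics/side0.npz'))
S=lambda u,v:(u/4.4+180-.39,v/4.4+165-.39)
for n,p,z in[('band bl',(230,452),.01),('band bc',(410,516),.01),('band tl',(230,413),.03),('band tc',(410,487),.03),('band tr',(467,405),.03),
 ('dock top L',(362,85),.07),('dock top R',(640,135),.07),('dock bot R',(633,215),.0),('rail',(385,148),.022)]: print(n,ray(s,*S(*p),z)[:2].round(4))
# two-view button height
u,v=Z(447,89)
for hh in np.arange(.03,.07,.005):
    print(hh.round(3),proj(s,ray(f,u,v,hh)).round(1))
print(S(119,155))
E
```

```text
dock
[ 0.5424 -0.0945] edge 0.0733 ang -96.5
[ 0.5341 -0.1673] edge 0.187 ang 171.8
[ 0.349  -0.1405] edge 0.0713 ang 82.6
[ 0.3582 -0.0698] edge 0.1858 ang -7.6
c [ 0.4459 -0.118 ]
batt
[0.5581 0.1861] edge 0.0734 ang -105.8
[0.5381 0.1155] edge 0.1061 ang 164.3
[0.436  0.1441] edge 0.0728 ang 73.0
[0.4572 0.2138] edge 0.1046 ang -15.3
c [0.4974 0.1649]
band [0.5415 0.1183]
band [0.4348 0.149 ]
wbox
[0.7179 0.0405] edge 0.0789 ang -81.1
[ 0.7301 -0.0375] edge 0.0808 ang -171.4
[ 0.6502 -0.0496] edge 0.0787 ang 98.7
[0.6383 0.0281] edge 0.0806 ang 8.8
c [ 0.6841 -0.0046]
btn top 0.03 [ 0.6942 -0.0027  0.03  ]
btn top 0.04 [ 0.691  -0.0029  0.04  ]
btn top 0.05 [ 0.6879 -0.0032  0.05  ]
band bl [0.5589 0.1943]
band bc [0.4551 0.219 ]
band tl [0.5604 0.1848]
band tc [0.4556 0.2173]
band tr [0.4354 0.1534]
dock top L [ 0.5419 -0.0864]
dock top R [ 0.3579 -0.0638]
dock bot R [ 0.3561 -0.0716]
rail [ 0.5257 -0.0845]
0.03 [204.3 205.7]
0.035 [204.7 204.3]
0.04 [205.1 202.9]
0.045 [205.4 201.6]
0.05 [205.8 200.2]
0.055 [206.2 198.8]
0.06 [206.6 197.4]
0.065 [207. 196.]
0.07 [207.3 194.6]
(206.65545454545455, 199.83727272727273)
```

Run:
```python
from m import *
from scipy.spatial.transform import Rotation as R
f=dict(np.load('pics/top0.npz'))
a=cv2.imread('pics/top0.png')[120:280,60:240];cv2.imwrite('pics/topy.png',cv2.resize(a,None,fx=4,fy=4,interpolation=cv2.INTER_CUBIC)[:600])
for n,p,z in[('teal top tl',(78,193),.14),('teal tr',(106,194),.14),('teal br',(102,235),.14),('teal bl',(74,234),.14),('teal front bot',(118,200),.03),('',(116,238),.03),
 ('blue low',(172.5,168),.03),('blue r',(189,154),.03),('pink',(160,240),.032),('pink',(180,240),.032),('pink',(188,264),.032)]:print(n,ray(f,*p,z)[:2].round(3))
r=R.from_rotvec(ctrl.get_obs()['ee_rot']);print(r.as_matrix().round(3))
h=np.radians(-106);d=np.array([np.cos(h),np.sin(h),0])
for th in(25,30,35):
  t=np.radians(th);z=np.array([*(d[:2]*np.sin(t)),-np.cos(t)])
  for s in(1,-1):
    y=s*np.cross([0,0,1],d);x=np.cross(y,z);T=R.from_matrix(np.array([x,y,z]).T)
    print(th,s,'yaw rv deg',np.degrees((T*r.inv()).as_rotvec()).round(1))
```

```text
teal top tl [0.512 0.45 ]
teal tr [0.51  0.376]
teal br [0.402 0.378]
teal bl [0.404 0.451]
teal front bot [0.512 0.383]
 [0.402 0.38 ]
blue low [0.61  0.229]
blue r [0.654 0.182]
pink [0.398 0.253]
pink [0.399 0.196]
pink [0.331 0.17 ]
[[ 0.918  0.397 -0.001]
 [ 0.397 -0.918  0.002]
 [ 0.    -0.002 -1.   ]]
25 1 yaw rv deg [-19.5  17.   49.8]
25 -1 yaw rv deg [ -20.6  -23.3 -127. ]
30 1 yaw rv deg [-23.4  20.4  49.4]
30 -1 yaw rv deg [ -24.7  -27.9 -125.9]
35 1 yaw rv deg [-27.2  23.8  49. ]
35 -1 yaw rv deg [ -28.8  -32.6 -124.6]
```

>>> carry_out([
  [0.085,[0.28,0.787,0.03],[0,0,0]],
  [0.085,[0.28,0.787,0.03],[0,0,0]],
  [0.085,[0.28,0.787,0.03],[0,0,0]],
  [0.085,[0.28,0.787,0.03],[0,0,0]],
  [0.085,[0.28,0.787,0.03],[0,0,0]],
  [0.085,[0.28,0.787,0.03],[0,0,0]],
  [0.085,[0.28,0.787,0.03],[0,0,0]],
  [0.085,[0.28,0.787,0.03],[-25.7,22.4,49.2]],
  [0.085,[0.28,0.787,0.03],[-25.7,22.4,49.2]],
  [0.085,[0.28,0.787,0.03],[-25.7,22.4,49.2]],
  [0.085,[0.28,0.787,0.03],[-25.7,22.4,49.2]],
  [0.085,[0.28,0.787,0.03],[-25.7,22.4,49.2]],
  [0.085,[0.28,0.787,0.03],[-25.7,22.4,49.2]],
  [0.085,[0.28,0.787,0.03],[-25.7,22.4,49.2]],
  [0.085,[0.28,0.787,0.03],[-25.7,22.4,49.2]],
  [0.085,[0.28,0.787,0.03],[-25.7,22.4,49.2]],
  [0.085,[0.28,0.787,0.03],[-25.7,22.4,49.2]],
  [0.085,[0.28,0.787,0.03],[-25.7,22.4,49.2]],
  [0.085,[0.28,0.787,0.03],[-25.7,22.4,49.2]],
  [0.085,[0.28,0.787,0.03],[-25.7,22.4,49.2]],
])

```text
clock: 2.1
position: [0.5184, 0.2356, 0.2835]
ee_rot: [2.173, 1.638, -0.643]
force: [0.1, -0.3, -0.1]
opening: 0.085
```

```bash
cat > st.py <<'E'
from h import *
from scipy.spatial.transform import Rotation as R
def st():
    o=ctrl.get_obs();M=R.from_rotvec(o['ee_rot']).as_matrix()
    print('t',round(o['clock'],2),'p',o['position'].round(4),'tip',(o['position']+.022*M[:,2]).round(4),'F',o['force'].round(1),'op',round(o['opening'],4),'q',o['q'].round(2))
    print('tilt',np.degrees(np.arccos(-M[2,2])).round(1),'jaw ang',np.degrees(np.arctan2(M[1,1],M[0,1])).round(2),'heading',np.degrees(np.arctan2(M[1,2],M[0,2])).round(2))
E
python3 - <<'E'
from st import *
st();snap('top','top1');snap('side','side1')
E
```

```text
t 2.1 p [0.5184 0.2356 0.2835] tip [0.5151 0.2241 0.2651] F [ 0.1 -0.3 -0.1] op 0.085 q [ 0.57  0.35  0.97 -0.47  2.22  0.64]
tilt 33.0 jaw ang -15.95 heading -105.78
```

View pics/side1.png

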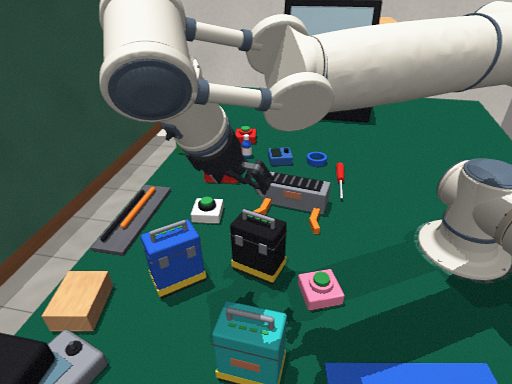

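View pics/top1.png

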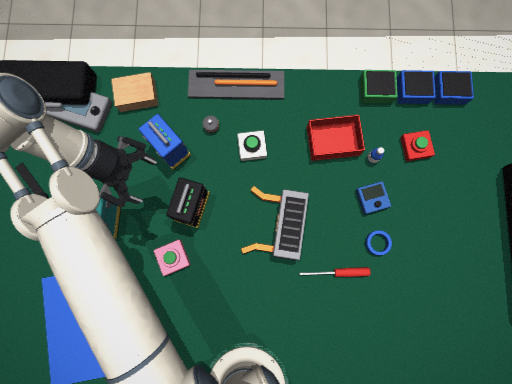

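Run:
```python
from st import *
f=dict(np.load('pics/top0.npz'));g=dict(np.load('pics/top1.npz'))
for p in[(141,126),(163.5,158.5),(182,144),(160,116)]:print(ray(f,*p,.14)[:2].round(3))
o=ctrl.get_obs();M=R.from_rotvec(o['ee_rot']).as_matrix();p=o['position']
for L in(.0,.009,.022): 
  for s in(-.05,.05): print(L,s,proj(g,p+L*M[:,2]+s*M[:,1]).round(1))
for dz in (.245,):
  for L in np.arange(0,.4,.04): print(L,(p+[0,0,-dz]-(L-.022)*M[:,2]).round(3))
a=cv2.imread('pics/top1.png')[110:230,60:210];cv2.imwrite('pics/topz1.png',cv2.resize(a,None,fx=5,fy=5,interpolation=cv2.INTER_CUBIC)[:600])
```

```text
[0.7   0.297]
[0.609 0.23 ]
[0.651 0.182]
[0.729 0.246]
0.0 -0.05 [136.6 201.1]
0.0 0.05 [151.4 160.1]
0.009 -0.05 [139.6 202.2]
0.009 0.05 [154.3 161.5]
0.022 -0.05 [143.9 203.8]
0.022 0.05 [158.3 163.5]
0.0 [0.515 0.224 0.021]
0.04 [0.521 0.245 0.054]
0.08 [0.527 0.266 0.088]
0.12 [0.533 0.287 0.121]
0.16 [0.539 0.307 0.155]
0.2 [0.545 0.328 0.189]
0.24 [0.551 0.349 0.222]
0.28 [0.556 0.37  0.256]
0.32 [0.562 0.391 0.289]
0.36 [0.568 0.412 0.323]
```

View pics/topz1.png

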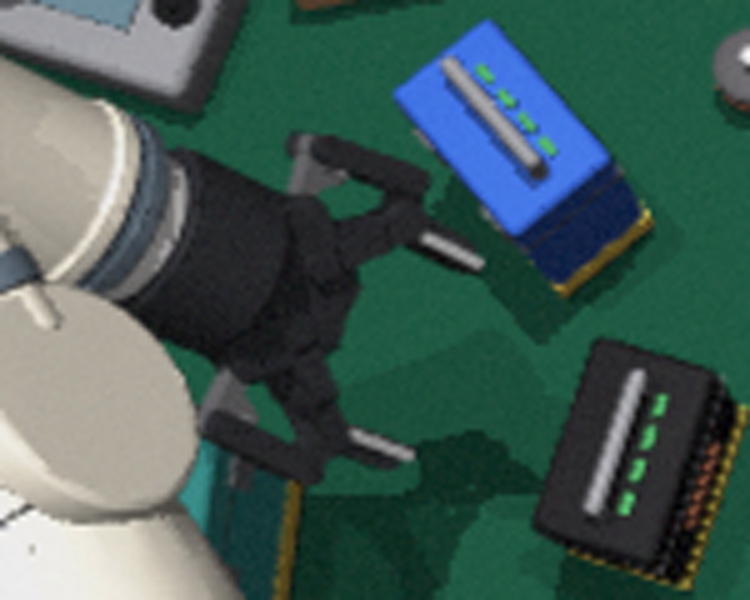

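>>> carry_out([
  [0.085,[0,0,-0.04],[0,0,0]],
  [0.085,[0,0,-0.08],[0,0,0]],
  [0.085,[0,0,-0.12],[0,0,0]],
  [0.085,[0,0,-0.15],[0,0,0]],
  [0.085,[0,0,-0.18],[0,0,0]],
  [0.085,[0,0,-0.2],[0,0,0]],
  [0.085,[0,0,-0.2],[0,0,0]],
  [0.085,[0,0,-0.2],[0,0,0]],
])

```text
clock: 3.0
position: [0.5186, 0.2357, 0.0845]
ee_rot: [2.173, 1.638, -0.642]
force: [-0.4, -0.1, -0.2]
opening: 0.0846
```

Run:
```python
from st import *
st();snap('top','top2');snap('side','side2')
```

```text
t 3.0 p [0.5186 0.2357 0.0845] tip [0.5153 0.2242 0.0661] F [-0.4 -0.1 -0.2] op 0.0846 q [ 0.57  0.4   1.26 -0.39  1.91  0.8 ]
tilt 33.0 jaw ang -15.96 heading -105.75
```

View pics/side2.png

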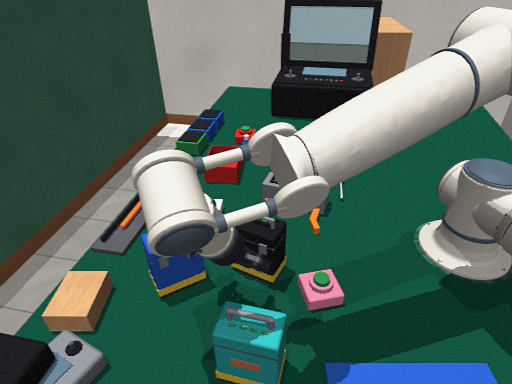

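View pics/top2.png

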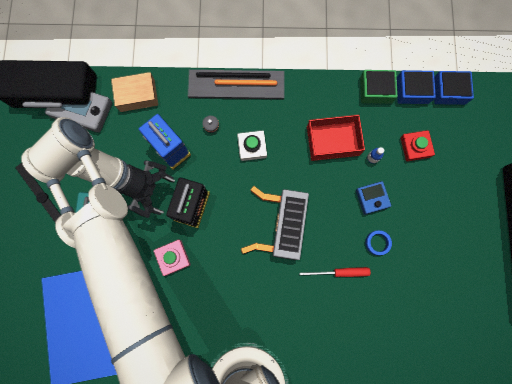

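Run:
```python
from st import *
f=dict(np.load('pics/top2.npz'));s=dict(np.load('pics/side2.npz'))
def tri(a,b):
    P=[]
    for g,p in((f,a),(s,b)):
        T=np.linalg.inv(g['extrinsics']);P.append(g['camera_matrix']@T[:3])
    X=cv2.triangulatePoints(P[0],P[1],np.float64(a),np.float64(b));X=X[:3]/X[3];X=X.ravel()
    print(X.round(3),proj(f,X).round(1),proj(s,X).round(1))
tri((107,203),(303,197)); tri((75,133),(185,237)); tri((80,235),(288,150))
```

```text
[0.431 0.301 0.32 ] [106.1 216. ] [281.4 191.5]
[0.597 0.394 0.293] [ 76.3 145.1] [162.4 229. ]
[0.401 0.319 0.403] [ 79.5 226.3] [302.6 152.1]
```

>>> carry_out([
  [0.085,[0,0,-0.015],[0,0,0]],
  [0.085,[0,0,-0.03],[0,0,0]],
  [0.085,[0,0,-0.04],[0,0,0]],
  [0.085,[0,0,-0.046],[0,0,0]],
  [0.085,[0,0,-0.05],[0,0,0]],
  [0.085,[0,0,-0.05],[0,0,0]],
])

```text
clock: 3.7
position: [0.5182, 0.2363, 0.0325]
ee_rot: [2.172, 1.639, -0.644]
force: [0.1, 0.4, 0.6]
opening: 0.0847
```

Run:
```python
from st import *
st();snap('top','top3');snap('side','side3')
a=cv2.imread('pics/top3.png')[110:260,60:240];cv2.imwrite('pics/topz3.png',cv2.resize(a,None,fx=4,fy=4,interpolation=cv2.INTER_CUBIC)[:600])
```

```text
t 3.7 p [0.5182 0.2363 0.0325] tip [0.5149 0.2247 0.014 ] F [0.1 0.4 0.6] op 0.0847 q [ 0.57  0.45  1.3  -0.38  1.83  0.83]
tilt 33.1 jaw ang -15.9 heading -105.83
```

View pics/topz3.png

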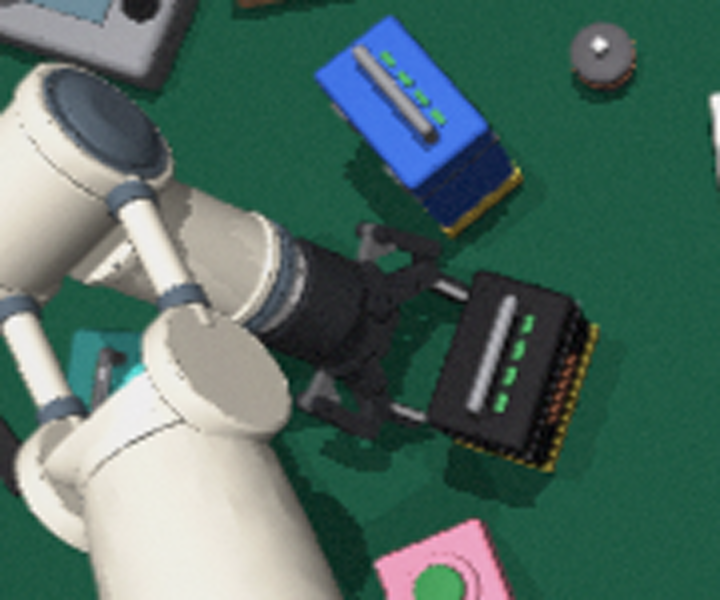

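View pics/side3.png

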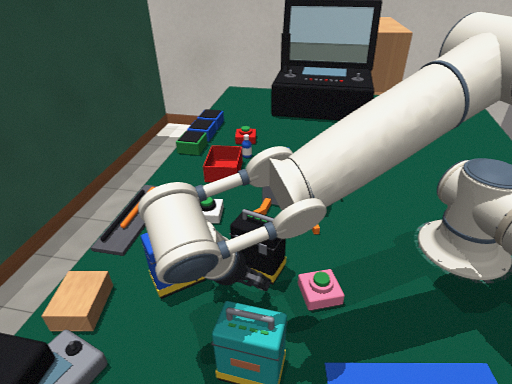

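Run:
```python
import numpy as np
h0,h1=np.radians([-106,-97.5])
B0=np.array([.498,.167]);B1=np.array([.4545,-.045])
c=np.array([.5182,.2363])
L=np.linalg.norm(B1-B0);n=1000
hh=np.linspace(h0,h1,n);P=np.cumsum(np.c_[np.cos(hh),np.sin(hh)],0)*L/n
print('end',B0+P[-1],B1)
P+=np.linspace(0,1,n)[:,None]*(B1-B0-P[-1])
for s in np.arange(0,1.01,.05):
    i=min(int(s*n),n-1);B=B0+P[i];d=np.array([np.cos(hh[i]),np.sin(hh[i])])
    print(round(s,2),((B-.056*d-c)*1000).round(1),np.degrees(hh[i]-h0).round(2))
```

```text
end [ 0.45396898 -0.04468729] [ 0.4545 -0.045 ]
0.0 [ -4.8 -15.7] 0.0
0.05 [ -8.1 -26. ] 0.43
0.1 [-11.4 -36.3] 0.85
0.15 [-14.5 -46.7] 1.28
0.2 [-17.6 -57.1] 1.7
0.25 [-20.6 -67.5] 2.13
0.3 [-23.6 -77.9] 2.55
0.35 [-26.4 -88.4] 2.98
0.4 [-29.2 -98.9] 3.4
0.45 [ -31.9 -109.4] 3.83
0.5 [ -34.5 -119.9] 4.25
0.55 [ -37.1 -130.4] 4.68
0.6 [ -39.5 -141. ] 5.11
0.65 [ -41.9 -151.5] 5.53
0.7 [ -44.2 -162.1] 5.96
0.75 [ -46.5 -172.7] 6.38
0.8 [ -48.6 -183.3] 6.81
0.85 [ -50.7 -194. ] 7.23
0.9 [ -52.7 -204.6] 7.66
0.95 [ -54.6 -215.3] 8.08
1.0 [ -56.4 -225.8] 8.5
```

First touch the battery and push it about 30 mm, then check.

>>> carry_out([
  [0.085,[-0.0012,-0.004,0.001],[0,0,0]],
  [0.085,[-0.0024,-0.008,0.001],[0,0,0]],
  [0.085,[-0.0036,-0.012,0.001],[0,0,0]],
  [0.085,[-0.0048,-0.0157,0.001],[0,0,0]],
  [0.085,[-0.0059,-0.0191,0.001],[0,0,0.14]],
  [0.085,[-0.007,-0.0225,0.001],[0,0,0.28]],
  [0.085,[-0.0081,-0.026,0.001],[0,0,0.43]],
  [0.085,[-0.0092,-0.0295,0.001],[0,0,0.57]],
  [0.085,[-0.0103,-0.033,0.001],[0,0,0.71]],
  [0.085,[-0.0114,-0.0363,0.001],[0,0,0.85]],
  [0.085,[-0.0124,-0.0397,0.001],[0,0,1.0]],
  [0.085,[-0.0134,-0.0432,0.001],[0,0,1.14]],
  [0.085,[-0.0145,-0.0467,0.001],[0,0,1.28]],
])

```text
clock: 5.1
position: [0.5043, 0.1909, 0.0344]
ee_rot: [2.152, 1.664, -0.631]
force: [1.4, 5.8, -0.3]
opening: 0.085
```

Run:
```python
from st import *
st();snap('top','top4');snap('side','side4')
a=cv2.imread('pics/top4.png')[120:270,140:320];cv2.imwrite('pics/topz4.png',cv2.resize(a,None,fx=4,fy=4,interpolation=cv2.INTER_CUBIC)[:600])
```

```text
t 5.1 p [0.5043 0.1909 0.0344] tip [0.5014 0.1794 0.0159] F [ 1.4  5.8 -0.3] op 0.085 q [ 0.53  0.34  1.43 -0.41  1.78  0.78]
tilt 32.8 jaw ang -14.53 heading -104.32
```

View pics/topz4.png

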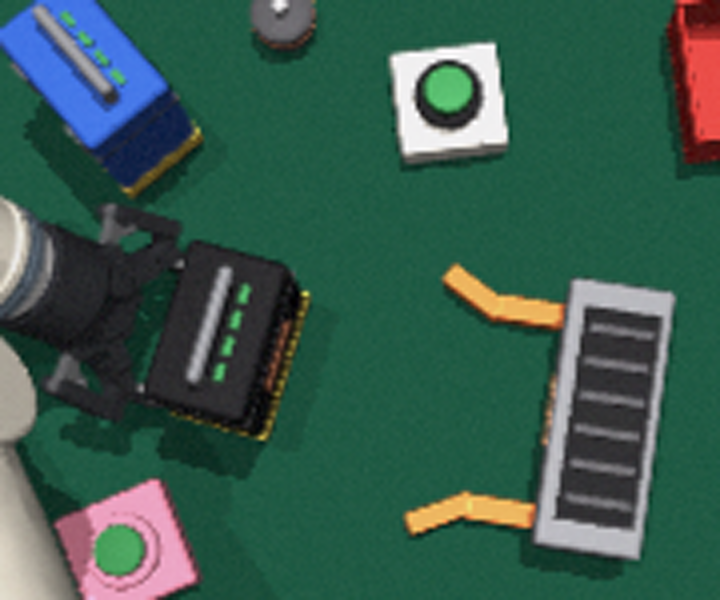

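View pics/side4.png

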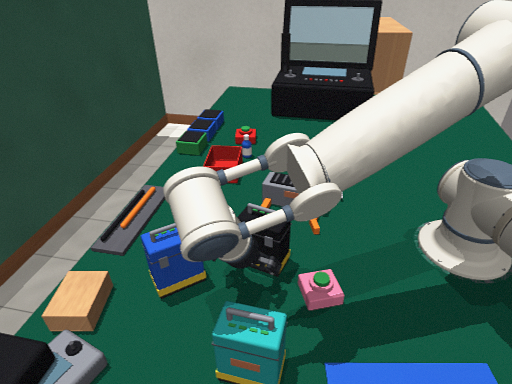

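Run:
```python
from m import *
f=dict(np.load('pics/top4.npz'))
quad(f,[(190,241),(293,270),(244,424),(147,393)],.14)
for p in [(311,293),(265,439)]: print('band',ray(f,*Z(*p),.03)[:2].round(4))
```

```text
[0.5516 0.1639] edge 0.0716 ang -105.1
[0.533  0.0947] edge 0.1064 ang 164.6
[0.4304 0.1231] edge 0.067 ang 73.2
[0.4497 0.1872] edge 0.1045 ang -12.9
c [0.4912 0.1422]
band [0.5374 0.094 ]
band [0.4302 0.1236]
```

>>> carry_out([
  [0.085,[-0.0016,-0.0052,0],[0,0,0.21]],
  [0.085,[-0.0031,-0.0104,0],[0,0,0.42]],
  [0.085,[-0.0046,-0.0156,0],[0,0,0.64]],
  [0.085,[-0.0061,-0.0208,0],[0,0,0.85]],
  [0.085,[-0.0076,-0.026,0],[0,0,1.06]],
  [0.085,[-0.0091,-0.0312,0],[0,0,1.27]],
  [0.085,[-0.0105,-0.0364,0],[0,0,1.49]],
  [0.085,[-0.0119,-0.0417,0],[0,0,1.7]],
  [0.085,[-0.0133,-0.047,0],[0,0,1.91]],
  [0.085,[-0.0147,-0.0522,0],[0,0,2.12]],
  [0.085,[-0.016,-0.0575,0],[0,0,2.33]],
  [0.085,[-0.0174,-0.0627,0],[0,0,2.55]],
  [0.085,[-0.0187,-0.068,0],[0,0,2.76]],
  [0.085,[-0.02,-0.0732,0],[0,0,2.97]],
  [0.085,[-0.0213,-0.0785,0],[0,0,3.18]],
  [0.085,[-0.0226,-0.0837,0],[0,0,3.4]],
])

```text
clock: 6.8
position: [0.4816, 0.1068, 0.0343]
ee_rot: [2.094, 1.72, -0.616]
force: [1.6, 6.6, 0.1]
opening: 0.0849
```

Run:
```python
from st import *
st();snap('top','top5');snap('side','side5')
a=cv2.imread('pics/top5.png')[120:270,140:320];cv2.imwrite('pics/topz5.png',cv2.resize(a,None,fx=4,fy=4,interpolation=cv2.INTER_CUBIC)[:600])
```

```text
t 6.8 p [0.4816 0.1068 0.0343] tip [0.4794 0.0951 0.0159] F [1.6 6.6 0.1] op 0.0849 q [ 0.44  0.17  1.64 -0.46  1.69  0.66]
tilt 32.9 jaw ang -11.16 heading -100.96
```

View pics/topz5.png

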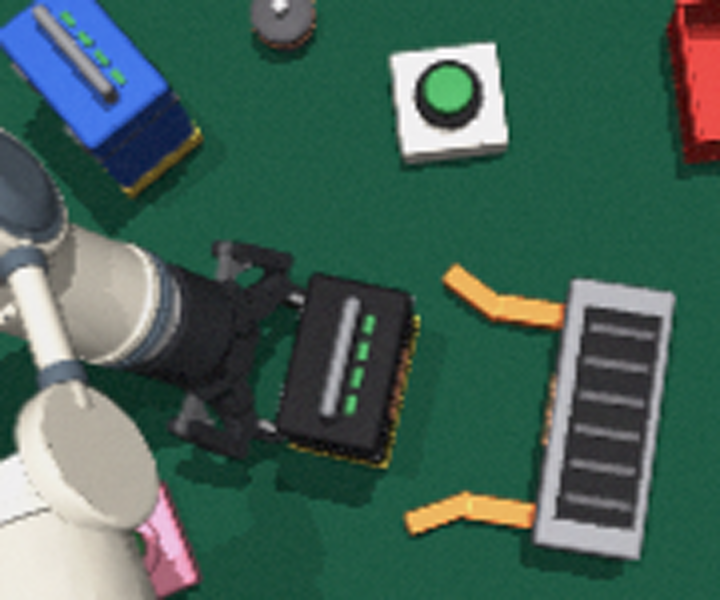

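View pics/side5.png

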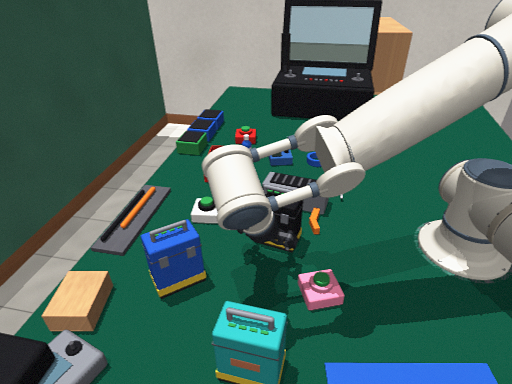

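Run:
```python
from m import *
f=dict(np.load('pics/top5.npz'))
P=quad(f,[(314,274),(412,294),(373,459),(279,436)],.14)
b=[ray(f,*Z(*p),.03)[:2] for p in [(421,317),(388,467)]];print('band',np.round(b,4))
fm=np.array([.450,-.080])
for hd in(-97.5,):
  h=np.radians(hd);d=np.array([np.cos(h),np.sin(h)]);y=np.array([-d[1],d[0]])
  bh=np.radians(-101.);bd=np.array([np.cos(bh),np.sin(bh)])
  for B in(P.mean(0),np.mean(b,0)-.035*bd): print('B',B.round(4),'dock frame',(d@(B-fm)).round(4),(y@(B-fm)).round(4))
  for n,p in[('mouth up in',(444,282)),('bend up in',(490,320)),('str up in',(558,328)),('mouth lo in',(408,514)),('bend lo in',(466,492)),('str lo in',(536,507))]:
    q=ray(f,*Z(*p),.022)[:2]-fm;print(n,(d@q).round(4),(y@q).round(4))
```

```text
[0.5305 0.0807] edge 0.0664 ang -100.8
[0.5181 0.0155] edge 0.1115 ang 168.1
[0.4089 0.0385] edge 0.0631 ang 77.2
[0.4229 0.1   ] edge 0.1093 ang -10.1
c [0.4701 0.0587]
band [[0.5208 0.0132]
 [0.4114 0.0346]]
B [0.4701 0.0587] dock frame -0.1401 0.0018
B [0.4728 0.0582] dock frame -0.14 0.0045
mouth up in -0.0892 0.0877
bend up in -0.0516 0.0645
str up in -0.0013 0.0658
mouth lo in -0.0896 -0.0839
bend lo in -0.0507 -0.0623
str lo in 0.0007 -0.0656
```

>>> carry_out([
  [0.085,[-0.0012,-0.0053,0],[0,0,0.22]],
  [0.085,[-0.0024,-0.0106,0],[0,0,0.44]],
  [0.085,[-0.0036,-0.0158,0],[0,0,0.66]],
  [0.085,[-0.0048,-0.0211,0],[0,0,0.88]],
  [0.085,[-0.006,-0.0264,0],[0,0,1.1]],
  [0.085,[-0.0071,-0.0317,0],[0,0,1.32]],
  [0.085,[-0.0083,-0.037,0],[0,0,1.54]],
  [0.085,[-0.0094,-0.0423,0],[0,0,1.76]],
  [0.085,[-0.0105,-0.0476,0],[0,0,1.98]],
  [0.085,[-0.0115,-0.0529,0],[0,0,2.2]],
  [0.085,[-0.0126,-0.0583,0],[0,0,2.42]],
  [0.085,[-0.0136,-0.0636,0],[0,0,2.64]],
  [0.085,[-0.0146,-0.0689,0],[0,0,2.86]],
  [0.085,[-0.0156,-0.0742,0],[0,0,3.1]],
])

```text
clock: 8.3
position: [0.4659, 0.0325, 0.0343]
ee_rot: [2.04, 1.77, -0.601]
force: [1.4, 6.6, -0.1]
opening: 0.0852
```

Run:
```python
from st import *
st();snap('top','top6');snap('side','side6')
a=cv2.imread('pics/top6.png')[120:270,140:320];cv2.imwrite('pics/topz6.png',cv2.resize(a,None,fx=4,fy=4,interpolation=cv2.INTER_CUBIC)[:600])
```

```text
t 8.3 p [0.4659 0.0325 0.0343] tip [0.4643 0.0207 0.0158] F [ 1.4  6.6 -0.1] op 0.0852 q [ 0.33  0.03  1.78 -0.51  1.61  0.53]
tilt 32.9 jaw ang -8.08 heading -97.92
```

View pics/topz6.png

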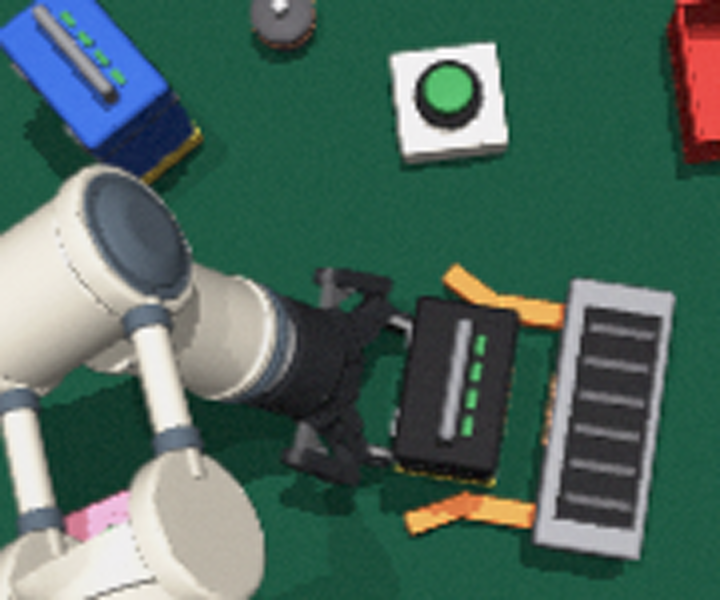

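>>> carry_out([
  [0.085,[-0.0006,-0.004,0],[0,0,0.1]],
  [0.085,[-0.0011,-0.008,0],[0,0,0.2]],
  [0.085,[-0.0016,-0.012,0],[0,0,0.3]],
  [0.085,[-0.0021,-0.016,0],[0,0,0.4]],
  [0.085,[-0.0026,-0.02,0],[0,0,0.4]],
  [0.085,[-0.003,-0.023,0],[0,0,0.4]],
])

```text
clock: 9.0
position: [0.4629, 0.0094, 0.0342]
ee_rot: [2.033, 1.775, -0.599]
force: [0.9, 7.6, -0.3]
opening: 0.0847
```

Run:
```python
from st import *
st();snap('top','top7');snap('side','side7')
a=cv2.imread('pics/top7.png')[170:270,200:320];cv2.imwrite('pics/topz7.png',cv2.resize(a,None,fx=6,fy=6,interpolation=cv2.INTER_CUBIC)[:600])
```

```text
t 9.0 p [0.4629 0.0094 0.0342] tip [ 0.4613 -0.0024  0.0158] F [ 0.9  7.6 -0.3] op 0.0847 q [ 0.29 -0.    1.82 -0.52  1.59  0.49]
tilt 32.9 jaw ang -7.71 heading -97.56
```

View pics/topz7.png

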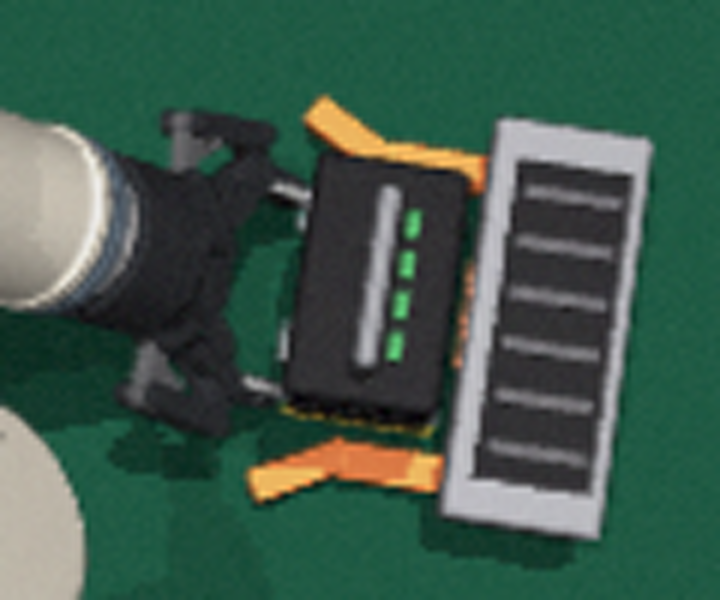

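>>> carry_out([
  [0.085,[-0.0003,-0.002,0],[0,0,0]],
  [0.085,[-0.0004,-0.003,0],[0,0,0]],
  [0.085,[-0.0005,-0.004,0],[0,0,0]],
  [0.085,[-0.0006,-0.005,0],[0,0,0]],
])

```text
clock: 9.5
position: [0.4623, 0.0045, 0.0342]
ee_rot: [2.033, 1.776, -0.6]
force: [1.2, 6.7, -0.3]
opening: 0.0848
```

>>> carry_out([
  [0.085,[-0.0001,-0.001,0],[0,0,0]],
  [0.085,[-0.0003,-0.002,0],[0,0,0]],
  [0.085,[-0.0004,-0.003,0],[0,0,0]],
])

```text
clock: 9.8
position: [0.4619, 0.0015, 0.0342]
ee_rot: [2.033, 1.776, -0.6]
force: [0.1, 6.1, -0.4]
opening: 0.0849
```

>>> carry_out([
  [0.085,[-0.0001,-0.001,0],[0,0,0]],
  [0.085,[-0.0003,-0.002,0],[0,0,0]],
])

```text
clock: 10.0
position: [0.462, 0.0009, 0.0343]
ee_rot: [2.035, 1.777, -0.596]
force: [1.5, 16.2, 1.3]
opening: 0.0849
```

Run:
```python
from st import *
st();snap('top','top8');snap('side','side8')
a=cv2.imread('pics/top8.png')[170:270,200:320];cv2.imwrite('pics/topz8.png',cv2.resize(a,None,fx=6,fy=6,interpolation=cv2.INTER_CUBIC)[:600])
a=cv2.imread('pics/side8.png')[140:270,220:380];cv2.imwrite('pics/sidez8.png',cv2.resize(a,None,fx=4.5,fy=4.5,interpolation=cv2.INTER_CUBIC)[:600])
```

```text
t 10.0 p [0.462  0.0009 0.0343] tip [ 0.4605 -0.0109  0.0158] F [ 1.5 16.2  1.3] op 0.0849 q [ 0.27 -0.02  1.83 -0.52  1.58  0.47]
tilt 32.8 jaw ang -7.68 heading -97.46
```

View pics/topz8.png

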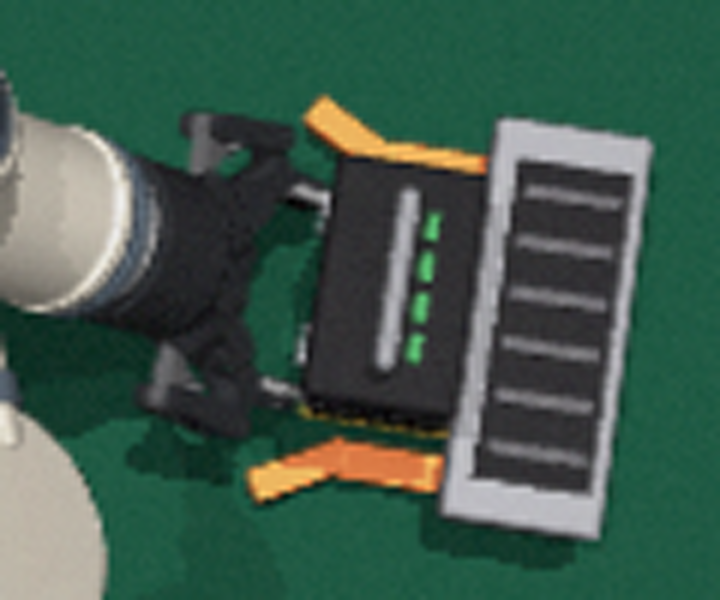

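View pics/sidez8.png

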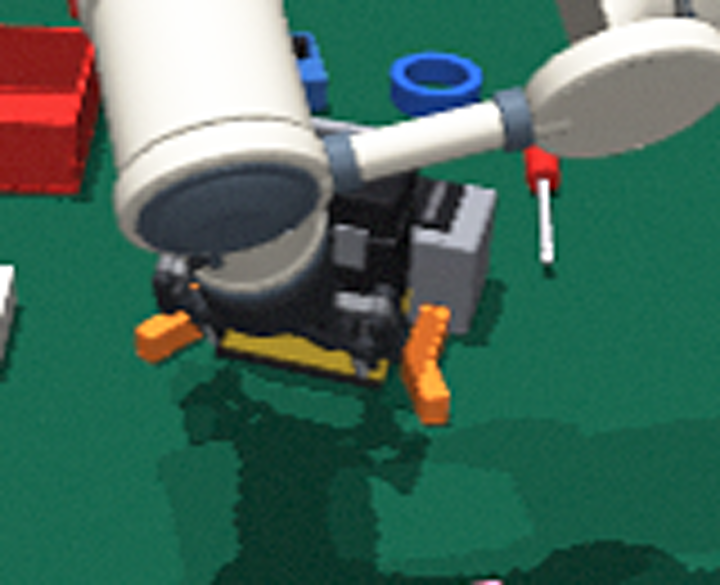

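Contact with the dock is made: force has risen to 16 N and TCP progress has stopped. I'll press a little more to square the battery up.

>>> carry_out([
  [0.085,[-0.0001,-0.001,0],[0,0,0]],
  [0.085,[-0.0002,-0.0015,0],[0,0,0]],
  [0.085,[-0.0002,-0.0015,0],[0,0,0]],
  [0.085,[-0.0002,-0.0015,0],[0,0,0]],
])

```text
clock: 10.5
position: [0.4621, 0.0008, 0.0343]
ee_rot: [2.036, 1.779, -0.593]
force: [1.5, 19.2, 1.4]
opening: 0.0851
```

>>> carry_out([
  [0.085,[0.0013,0.01,0],[0,0,0]],
  [0.085,[0.004,0.03,0],[0,0,0]],
  [0.085,[0.0078,0.06,0],[0,0,0]],
  [0.085,[0.0105,0.08,0.02],[0,0,0]],
  [0.085,[0.0105,0.08,0.06],[0,0,0]],
  [0.085,[0.0105,0.08,0.1],[0,0,0]],
  [0.085,[0.0105,0.08,0.15],[0,0,0]],
  [0.085,[0.0105,0.08,0.2],[0,0,0]],
  [0.085,[0.0105,0.08,0.24],[0,0,0]],
  [0.085,[0.0105,0.08,0.24],[0,0,0]],
])

```text
clock: 11.5
position: [0.4728, 0.0772, 0.2813]
ee_rot: [2.035, 1.768, -0.588]
force: [-0.8, 0.8, 0.1]
opening: 0.0855
```

Run:
```python
from st import *
st();snap('top','top9');snap('side','side9')
a=cv2.imread('pics/top9.png')[170:270,200:320];cv2.imwrite('pics/topz9.png',cv2.resize(a,None,fx=6,fy=6,interpolation=cv2.INTER_CUBIC)[:600])
```

```text
t 11.5 p [0.4728 0.0772 0.2813] tip [0.4714 0.0653 0.2628] F [-0.8  0.8  0.1] op 0.0855 q [ 0.41 -0.04  1.41 -0.55  2.02  0.36]
tilt 32.8 jaw ang -7.84 heading -96.8
```

View pics/topz9.png

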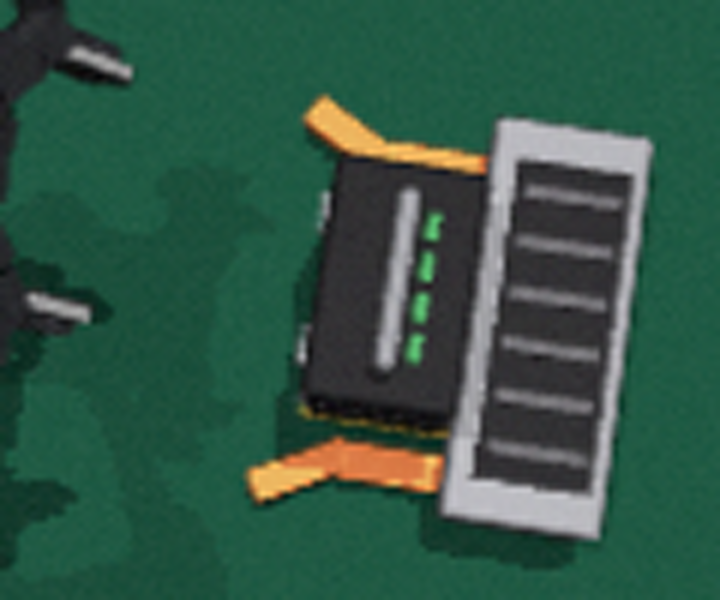

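View pics/side9.png

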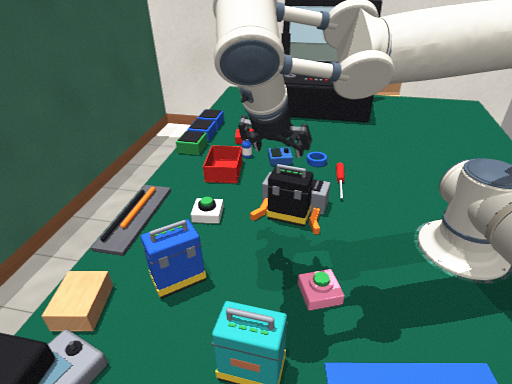

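View pics/top9.png

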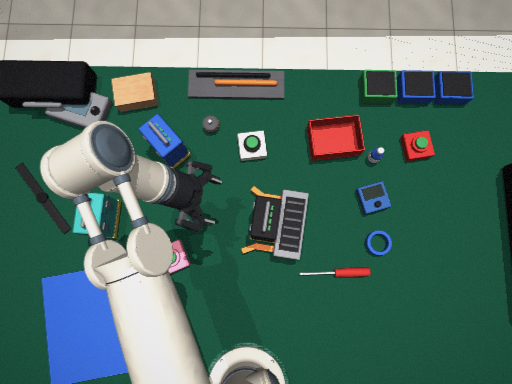

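Run:
```python
from h import *
f=dict(np.load('pics/top9.npz'))
Z=lambda u,v:(u/6+200-.417,v/6+170-.417)
fm=np.array([.450,-.080]);h=np.radians(-97.5);d=np.array([np.cos(h),np.sin(h)]);y=np.array([-d[1],d[0]])
P=np.array([ray(f,*Z(*p),.14)[:2] for p in[(341,153),(491,174),(450,421),(304,402)]])
Q=(P-fm)@np.array([d,y]).T;print(Q.round(4),Q.mean(0).round(4))
for i in range(4): e=Q[(i+1)%4]-Q[i];print(np.linalg.norm(e).round(4),np.degrees(np.arctan2(e[1],e[0])).round(1))
D=np.array([ray(f,*Z(*p),.07)[:2] for p in[(498,119),(652,140),(600,540),(441,515)]]);Q=(D-fm)@np.array([d,y]).T;print(Q.round(4))
s=dict(np.load('pics/side9.npz'))
a=cv2.imread('pics/side9.png')[150:240,240:340];cv2.imwrite('pics/sidez9.png',cv2.resize(a,None,fx=6.5,fy=6.5,interpolation=cv2.INTER_CUBIC)[:600])
```

```text
[[-0.0668  0.0551]
 [-0.0002  0.0554]
 [-0.0031 -0.0542]
 [-0.0666 -0.0553]] [-0.0342  0.0003]
0.0666 0.3
0.1097 -91.5
0.0636 -179.0
0.1104 90.1
[[ 0.0021  0.094 ]
 [ 0.0752  0.0946]
 [ 0.0745 -0.0932]
 [ 0.0011 -0.0926]]
```

View pics/sidez9.png

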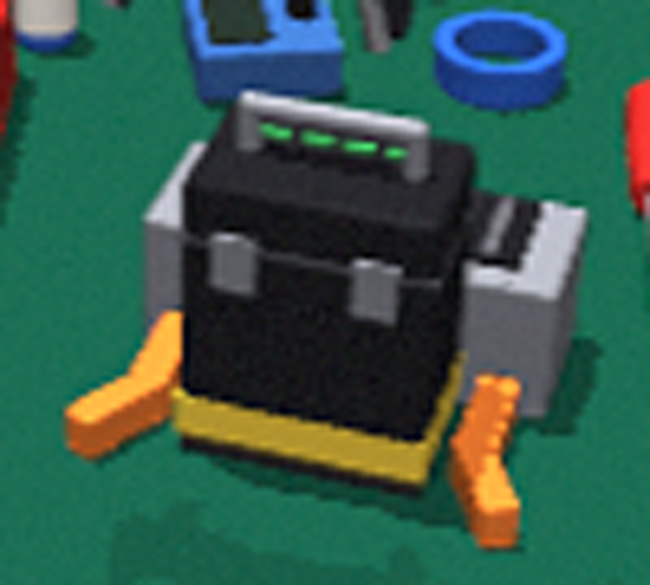

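Run:
```python
from st import *
o=ctrl.get_obs();M=R.from_rotvec(o['ee_rot']);m=M.as_matrix()
h=np.radians(-97.5);d=np.array([np.cos(h),np.sin(h),0]);z=np.array([0,0,-1.]);y=np.cross([0,0,1],d);x=np.cross(y,z)
T=R.from_matrix(np.array([x,y,z]).T);print(np.degrees((T*M.inv()).as_rotvec()).round(1))
print((np.array([.685,-.004,.2])-o['position']).round(4))
f=dict(np.load('pics/top9.npz'));s=dict(np.load('pics/side9.npz'))
for g in(f,s):
  hsv=cv2.cvtColor(g['frame'],cv2.COLOR_RGB2HSV);u,v=proj(g,[.685,-.004,.045]).astype(int)
  k=np.zeros(hsv.shape[:2],np.uint8);k[v-14:v+14,u-14:u+14]=1
  mk=cv2.inRange(hsv,(45,80,140),(80,255,255))*k
  n,l,stt,c=cv2.connectedComponentsWithStats(mk);i=1+np.argmax(stt[1:,4]);print(stt[i],c[i])
  g['c']=c[i]
P=[g['camera_matrix']@np.linalg.inv(g['extrinsics'])[:3] for g in(f,s)]
X=cv2.triangulatePoints(*P,np.float64(f['c']),np.float64(s['c']));X=(X[:3]/X[3]).ravel();print(X,proj(f,X),proj(s,X))
```

```text
[32.7 -4.2  0.3]
[ 0.213  -0.0812 -0.0751]
[247 137  11  11  94] [251.80851064 141.70212766]
[200 196  13   8  74] [206.08108108 199.78378378]
[ 0.68787435 -0.00449363  0.05066228] [251.82475787 141.81227051] [205.94330026 199.74605946]
```

>>> carry_out([
  [0.0,[0.05,-0.02,0],[0,0,0]],
  [0.0,[0.1,-0.04,0],[8.2,-1,0.1]],
  [0.0,[0.14,-0.055,0],[16.3,-2.1,0.2]],
  [0.0,[0.18,-0.07,0],[24.5,-3.1,0.2]],
  [0.0,[0.213,-0.081,0],[32.7,-4.2,0.3]],
  [0.0,[0.213,-0.081,0],[32.7,-4.2,0.3]],
  [0.0,[0.213,-0.081,0],[32.7,-4.2,0.3]],
  [0.0,[0.213,-0.081,-0.04],[32.7,-4.2,0.3]],
  [0.0,[0.213,-0.081,-0.08],[32.7,-4.2,0.3]],
  [0.0,[0.213,-0.081,-0.12],[32.7,-4.2,0.3]],
  [0.0,[0.213,-0.081,-0.12],[32.7,-4.2,0.3]],
  [0.0,[0.213,-0.081,-0.12],[32.7,-4.2,0.3]],
])

```text
clock: 12.8
position: [0.6836, -0.0021, 0.1539]
ee_rot: [-2.357, -2.074, 0.006]
force: [0.5, 0.1, 0.7]
opening: 0.0
```

Run:
```python
from st import *
st();f=snap('top','top10');s=snap('side','side10')
o=ctrl.get_obs();m=R.from_rotvec(o['ee_rot']).as_matrix()
for L in(.022,.035): print(L,proj(f,o['position']+L*m[:,2]),proj(s,o['position']+L*m[:,2]))
a=cv2.imread('pics/side10.png')[120:240,140:280];cv2.imwrite('pics/sidez10.png',cv2.resize(a,None,fx=5,fy=5,interpolation=cv2.INTER_CUBIC)[:600])
```

```text
t 12.8 p [ 0.6836 -0.0021  0.1539] tip [ 0.6836 -0.0021  0.1319] F [0.5 0.1 0.7] op 0.0 q [-0.05  0.32  1.14 -0.    1.68  0.08]
tilt 0.2 jaw ang -7.31 heading -163.72
0.022 [250.75550511 133.01845446] [203.53751704 174.62113451]
0.035 [250.84382559 134.54301215] [203.99142093 178.67342836]
```

View pics/sidez10.png

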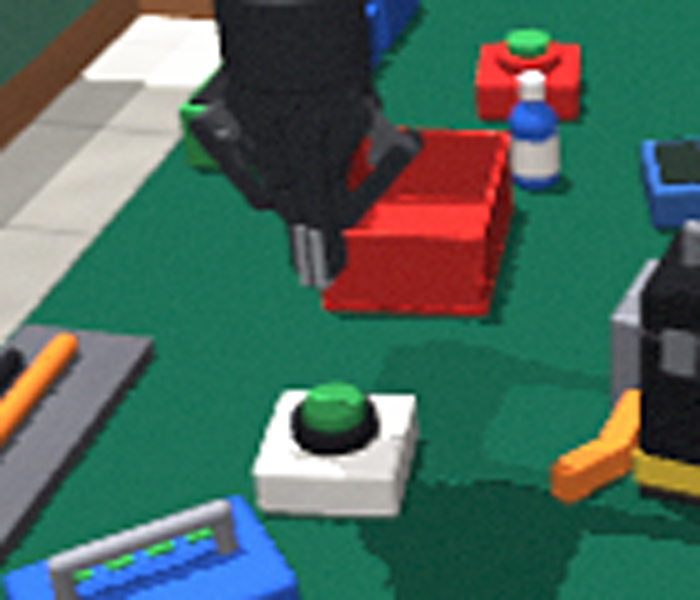

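View pics/top10.png

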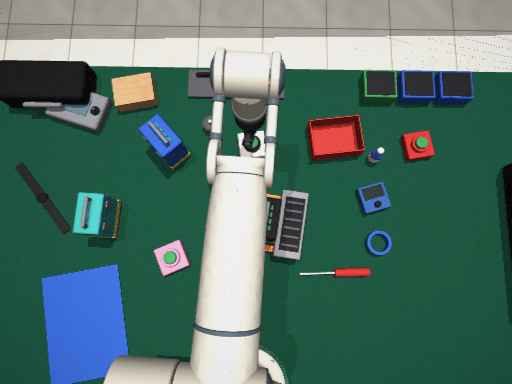

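>>> carry_out([
  [0.0,[0.002,-0.002,-0.03],[0,0,0]],
  [0.0,[0.002,-0.002,-0.055],[0,0,0]],
  [0.0,[0.002,-0.002,-0.066],[0,0,0]],
  [0.0,[0.002,-0.002,-0.069],[0,0,0]],
  [0.0,[0.002,-0.002,-0.07],[0,0,0]],
  [0.0,[0.002,-0.002,-0.07],[0,0,0]],
])

```text
clock: 13.5
position: [0.6877, -0.0057, 0.0866]
ee_rot: [2.359, 2.072, 0.001]
force: [-0.7, -0.4, -0.6]
opening: -0.0001
```

Run:
```python
from st import *
st();s=snap('side','side11')
a=cv2.imread('pics/side11.png')[150:230,150:260];cv2.imwrite('pics/sidez11.png',cv2.resize(a,None,fx=7,fy=7,interpolation=cv2.INTER_CUBIC)[:600])
```

```text
t 13.5 p [ 0.6877 -0.0057  0.0866] tip [ 0.6878 -0.0057  0.0646] F [-0.7 -0.4 -0.6] op -0.0001 q [-0.06  0.35  1.23 -0.    1.56  0.07]
tilt 0.1 jaw ang -7.42 heading -24.21
```

View pics/sidez11.png

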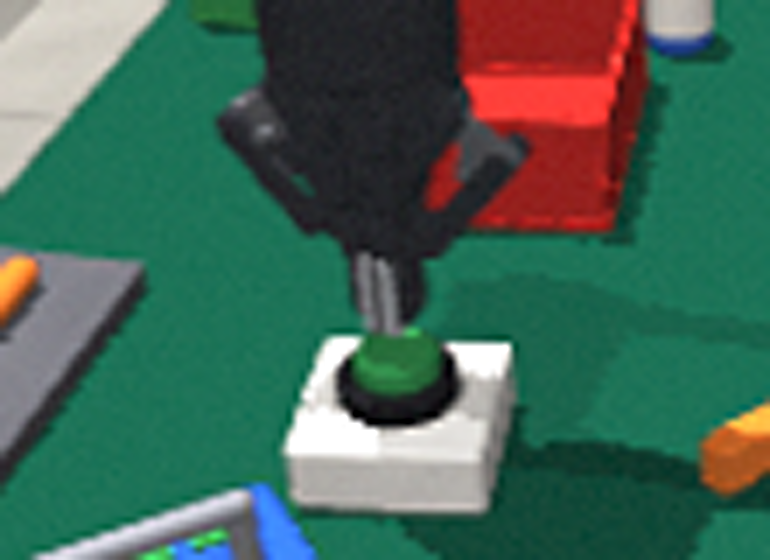

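>>> carry_out([
  [0.0,[-0.001,0.001,-0.002],[0,0,0]],
  [0.0,[-0.001,0.001,-0.004],[0,0,0]],
  [0.0,[-0.001,0.001,-0.006],[0,0,0]],
  [0.0,[-0.001,0.001,-0.008],[0,0,0]],
])

```text
clock: 13.95
position: [0.6858, -0.0047, 0.0761]
ee_rot: [-2.36, -2.073, 0.002]
force: [0.6, -0.2, 0.9]
opening: 0.0001
```

>>> carry_out([
  [0.0,[0,0,-0.002],[0,0,0]],
  [0.0,[0,0,-0.004],[0,0,0]],
])

```text
clock: 14.15
position: [0.6858, -0.0047, 0.0725]
ee_rot: [-2.361, -2.073, 0.002]
force: [-2.5, -0.2, 3.8]
opening: -0.0001
```

>>> carry_out([
  [0.0,[0,0,-0.0015],[0,0,0]],
  [0.0,[0,0,-0.003],[0,0,0]],
])

```text
clock: 14.35
position: [0.6858, -0.0047, 0.0699]
ee_rot: [2.361, 2.073, -0.002]
force: [-4.3, -0.2, 14.0]
opening: 0.0002
```

>>> carry_out([
  [0.0,[0,0,-0.001],[0,0,0]],
  [0.0,[0,0,-0.001],[0,0,0]],
])

```text
clock: 14.55
position: [0.6858, -0.0047, 0.07]
ee_rot: [2.36, 2.073, -0.001]
force: [-4.3, 0.9, 8.9]
opening: 0.0004
```

Run:
```python
from st import *
st();s=snap('side','side12')
a=cv2.imread('pics/side12.png')[150:230,150:260];cv2.imwrite('pics/sidez12.png',cv2.resize(a,None,fx=7,fy=7,interpolation=cv2.INTER_CUBIC)[:600])
```

```text
t 14.55 p [ 0.6858 -0.0047  0.07  ] tip [ 0.6858 -0.0047  0.048 ] F [-4.3  0.9  8.9] op 0.0004 q [-0.06  0.36  1.25 -0.    1.53  0.07]
tilt 0.1 jaw ang -7.42 heading -106.25
```

View pics/sidez12.png

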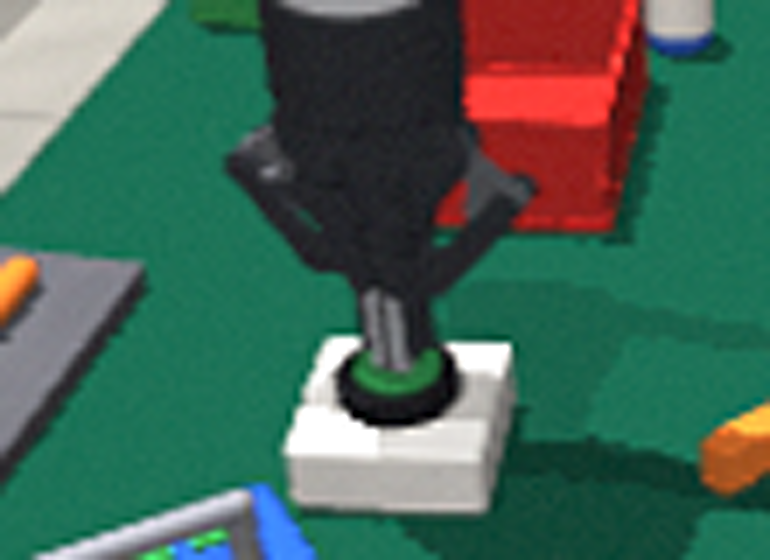

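The button is clearly down and bottomed: its green top is sunk to the black ring, and the TCP stays at 0.070 m. I'll release it.

>>> carry_out([
  [0.0,[0,0,0.005],[0,0,0]],
  [0.0,[0,0,0.02],[0,0,0]],
  [0.0,[0,0,0.05],[0,0,0]],
  [0.0,[0,0,0.1],[0,0,0]],
  [0.0,[0,0,0.15],[0,0,0]],
  [0.0,[0,0,0.2],[0,0,0]],
  [0.0,[0,0.05,0.2],[0,0,0]],
  [0.0,[0,0.1,0.2],[0,0,0]],
  [0.0,[0,0.15,0.2],[0,0,0]],
  [0.0,[0,0.2,0.2],[0,0,0]],
  [0.0,[0,0.25,0.2],[0,0,0]],
  [0.0,[0,0.25,0.2],[0,0,0]],
  [0.0,[0,0.25,0.2],[0,0,0]],
])

```text
clock: 15.9
position: [0.6855, 0.2467, 0.2679]
ee_rot: [2.358, 2.076, -0.003]
force: [-0.1, -0.6, -0.1]
opening: 0.0001
```

Run:
```python
from st import *
st();f=snap('top','top13');s=snap('side','side13')
g=dict(np.load('pics/top9.npz'));d=cv2.absdiff(f['frame'],g['frame']).max(2)
print('diff px dock/batt',(d[185:265,240:310]>40).sum(),'right side objs',(d[60:290,300:480]>40).sum())
a=cv2.imread('pics/top13.png')[130:270,190:320];cv2.imwrite('pics/topz13.png',cv2.resize(a,None,fx=4.2,fy=4.2,interpolation=cv2.INTER_CUBIC)[:600])
```

```text
t 15.9 p [0.6855 0.2467 0.2679] tip [0.6855 0.2467 0.2459] F [-0.1 -0.6 -0.1] op 0.0001 q [ 0.3   0.47  0.75 -0.    1.92  0.43]
tilt 0.1 jaw ang -7.28 heading -137.36
diff px dock/batt 0 right side objs 0
```

View pics/topz13.png

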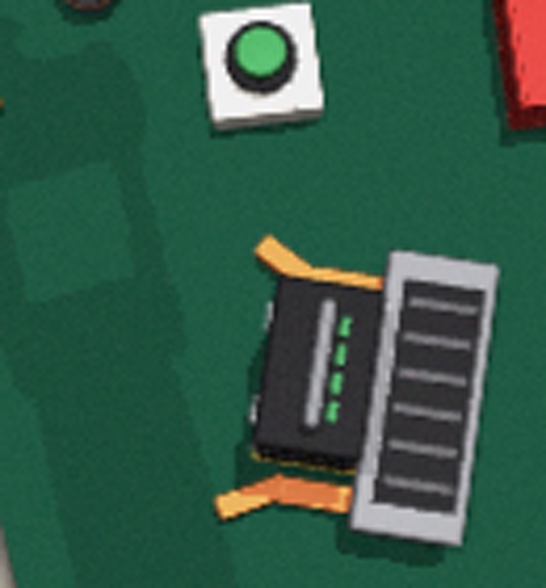

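View pics/side13.png

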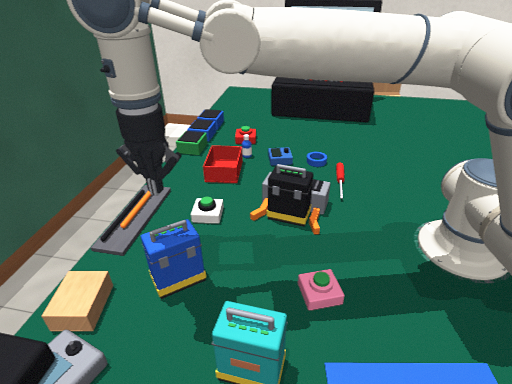

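```bash
python3 -c "
from h import *
print(ctrl.job_done())"
```

```text
the job is handed in; nothing more can be done
None
```

The battery is home in the dock, the green start button was pressed once afterwards and came back up, and I handed the job in at about 16 s.

**Push:** I tilted the open gripper 33° and pushed with both fingertips at yellow-band height. The battery slid upright along a gentle arc into the bay at 6–8 N. At the dock face the force rose to 16–19 N and the fingers stopped moving.

**Battery check:** After backing off, the top view put the battery's origin at x about −34 mm, y about 0 mm in the dock frame. It looked square to within about 1°, and no gap was visible. One edge of its top read 1.5° off, which is about the precision of the corner picking.

**Button:** I pressed it with the fingers shut. The force peaked at 14 N and the fingers stopped at the bottom of the button's travel. The last pictures show it up again and the arm clear of everything.

**Rest of the bench:** Comparing top views from before and after the button press, nothing changed around the dock and battery or among the things right of the dock. I checked the left side, with the look-alikes and the motor, only by eye; nothing there looked moved.

**Disagreements:** The first top and side views disagreed by 6–8 mm on the height-plane position of the dock's face. The rail positions and the contact force settled where it really was.

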